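# Free the jammed tumbler and seat it in the desk cup holder

## Robot

A 7-joint arm with a two-finger parallel gripper is mounted at the origin on the work surface. World frame = base frame: x ahead of the robot, y to its left, z up, the work surface at z = 0. Lengths are in mm, angles in rad, forces in N, time in s.
With the tool pointing down it reaches from about 350 to 900 mm from the base axis. Payload 8.1 kg.
Tool frame: the origin (TCP) lies at the very end of the fingers, on their centre line; the grasp point (between the pads) lies r.hold_point_z behind it (r.hold_point_z is the distance from the TCP to the grasp point, in mm); z points along the fingers, y is the line along which they close (so a half turn about z gives the same grasp; the last joint's range is limited). The gripper opens to 92 mm and grips with 3 to 60 N. Pads are 19 mm wide; open, the fingers measure 130 mm over their backs; the gripper's body (75 mm by 190 mm) begins 47 mm behind the grasp point.
Start: joints at [-1.314, 0.434, 0.025, 1.573, -0.012, 1.134, -0.075], TCP at [220.082, 584.983, 226.742] pointing down, gripper open.
Joint ranges: [-2.62, 2.62], [-0.44, 2.09], [-1.27, 1.32], [0.08, 2.57], [-1.32, 4.46], [0.12, 2], [-2.74, 2.74]. Speed limits (rad/s): [2.22, 2.22, 3.01, 3.01, 3.14, 3.14, 3.14].

## Interface

Orientations are given as a rotation vector (axis times angle).
In Python, from plant import r gives the robot as it stands.
- The arm moves only by the shell command python3 -m inch 'ROWS' [FORCE]. ROWS is JSON, a list of rows, each a list of 3 entries, a list of its own where there are three numbers: the closure in counts, from 0 (fully open) to 255 (shut), then the shift along the tool's x, y, z in mm, then the turn, a rotation vector about the tool's x, y, z in degrees. A call has 1 to 8 rows; each row is the pose to reach, as a shift and turn from the pose commanded when the call began, along the tool's axes at that moment; what a row does not reach only later rows make up. A row lasts 1/12 s, in which the tool goes at most 41.7 mm and 7.16 degrees, less where a joint would pass 70% of its speed; a pose out of reach is approached as far as the arm can. A call with a gripper value outside its range is refused whole. The fingers move at their own pace and stop on an object; FORCE is the grip in N (left out, the last holds). Time passes only in rows, so rows that repeat a pose let the fingers close. It gives the time, the measured TCP pose, the force, the opening and the grip force at its end, in the units of the state.
- r.get_obs(): the state, without advancing time (a new reading comes with each control period).
- r.grab_frame(name): name is "side" or "top" or "wrist"; returns a dict with "frame" (480x640x3 uint8, red, green, blue), "fx", "fy", "cx", "cy" (pixels), "xyz" and "attitude" of the camera in the world. Camera axes: x right, y down, z forward; pixel columns grow to the right and rows downward; lengths in mm; the calibration is good to about 2 mm. A picture is of the moment at which its call begins. There is no depth.
- r.finish_job(): hands the job in; it is judged then, once.
Trained networks look in a picture, given as the dict that the camera call returned (one of the last four; its "shot" number tells which), for a name from the list of things; names that differ only in an ending like _2 or _b are one class to them, and where a whole thing is asked for, a point or a joint stands for the part that bears it (a point fixed in the world has none). Each returns a list of dicts, best first, with "confidence" (0 to 1); they miss things now and then, are a little off and sometimes report something else, mostly with a low value. They report only what shows in the picture. A call takes as long as a camera call. They do not tell look-alikes from the thing itself.
- r.look_for(picture, name): "box" ([left, top, width, height] in pixels, round what is visible of it).
- r.tip_of(picture, name): "point" ([column, row] in pixels: a listed point, or the origin of a listed thing).
The state is a dict: "clock": time; "joint_pos": joint angles; "joint_velocities": joint speeds; "joint_efforts": joint torques, N m; "position": TCP position; "ee_rot": TCP orientation; "contact_force": force on the tool from outside, world axes, zero at the start; "moment": the same for the moment, N m; "finger_gap": finger opening in mm; "grasp_force": force on a finger pad.
Only numpy, scipy, OpenCV 4.12 (cv2) and the standard library are available. Lean on these libraries where they do the work, as an engineer would, in place of code of your own. Each camera call takes 0.05 s, during which the arm holds its last target. There are 200 camera calls.

## Task

The small lidded tumbler has jammed in the drinks carrier: work it free by twisting it back and forth while easing it up, because a straight pull just hoists the carrier, which has to stay standing in its tray. Then put the tumbler upright into the round desk cup holder, work it down until it sits fully home on the bottom, and let go. Leave the bowl, the teacup and the microphone where they are.

Things in the scene. Friction and masses are not known exactly. Their poses are not given: they have to be found in the camera images.
- tumbler_mid (a point): Lidded steel tumbler, a plain round cylinder with a flat black lid: diameter 50 mm, height 105 mm, 0.2 to 0.3 kg. This point is its centre, 52.5 mm above its underside; z runs up to the lid. Its lowest 10 mm taper to 40 mm diameter at the underside. At the start it stands upright, jammed, on the floor of the carrier's well, its lid 65 mm above the carrier's top face
- jammed_well (a point): Centre of the floor of the round well (diameter 56 mm, 40 mm deep) where the tumbler is jammed; z is up. Four sprung rubber tabs in its wall pinch the tumbler till it has risen about 25 mm: their friction opposes its slide with 20 to 28 N, whichever way it slides. While it turns (up to 0.7 N m) it rises easily, if its wall slides round at least three times as fast as it rises
- carrier (a joint): How far the carrier is lifted out of its tray, in m: 0 = standing in it. The tray's rim keeps it from turning or sliding; only its weight (1.4 kg, about 13 N) keeps it down
- holder_well (a point): Centre of the floor of the well of the desk cup holder, a round grey block fixed to the table, 94 mm across (foot ring 104 mm), 46 mm high; z is up. The well: diameter 56 mm, 40 mm deep, floor 6 mm above the table. Four like rubber tabs, 18 and 30 mm above the floor, grip the tumbler: 20 to 28 N to push straight down, little while it turns. Fully home, the tumbler's underside is here
- tumbler: The same tumbler; origin at the centre of its underside, z up to the lid
- bowl: White ceramic bowl, 110 mm across, 45 mm high, a bystander; origin at the centre of its underside
- teacup: White ceramic teacup with a handle, 72 mm across, 70 mm high, a bystander; origin at the centre of its underside
- mic: Table microphone, a flat black unit 110 x 160 x 35 mm with a gooseneck up to 180 mm high, a bystander; origin at the centre of its underside
- tray: Steel tray 124 x 214 mm with a rim 11 mm high, fixed to the table; origin at the centre of its underside. In it stands the carrier, a dark wooden block 100 x 190 mm, its top face 55 mm above the table. Jammed well: 45 mm along the tray's +y from the middle; a wider, empty well (72 mm) 45 mm along -y
There are look-alikes about, which are no part of the job. Of the things that look like the tray, take the one that is farthest to the robot's left at the start.

How it is judged:
By the outcome, as a careful person would: the job done as asked, in the order asked, and still so for the second after the job is handed in, with the robot touching nothing.
It also fails if it takes over 69 s, if anything falls off the work surface, if the arm or the gripper's body presses on something with over 40 N, if the wrist force passes 120 N, or if a joint passes its speed limit or range.

## Working session

There is one attempt and no reset: what is moved stays moved. The work goes in short steps, Python scripts to look and compute and a shell command to move; the robot and the scene stay as the last step left them, time stands still between calls to the robot, and variables do not carry over. Pictures are saved under pics/ and viewed, at most 11 in all, crops included, and the job is handed in when it is done.

```bash
mkdir -p pics; ls; cat > h.py <<'E'
import numpy as np, cv2
from scipy.spatial.transform import Rotation as R
from plant import r
def rot(a):
    a=np.array(a,float)
    return R.from_rotvec(a).as_matrix() if a.size==3 else a.reshape(3,3)
def ray(p,uv):
    d=np.array([(uv[0]-p["cx"])/p["fx"],(uv[1]-p["cy"])/p["fy"],1.])
    return np.array(p["xyz"],float), rot(p["attitude"])@d
def onz(p,uv,z):
    o,d=ray(p,uv); return o+d*(z-o[2])/d[2]
def tri(obs):
    A=np.zeros((3,3));b=np.zeros(3)
    for p,uv in obs:
        o,d=ray(p,uv); d=d/np.linalg.norm(d); M=np.eye(3)-np.outer(d,d); A+=M;b+=M@o
    return np.linalg.solve(A,b)
def proj(p,X):
    c=rot(p["attitude"]).T@(np.array(X,float)-np.array(p["xyz"],float))
    return [p["fx"]*c[0]/c[2]+p["cx"],p["fy"]*c[1]/c[2]+p["cy"]]
def save(p,n): cv2.imwrite("pics/"+n,p["frame"][:,:,::-1])
E
python3 - <<'E'
from h import *
np.set_printoptions(precision=1,suppress=True)
print(r.get_obs(), r.hold_point_z)
Z={"tumbler_mid":67,"jammed_well":15,"holder_well":6,"tumbler":15,"bowl":0,"teacup":0,"mic":0,"tray":0}
P={}
for c in("top","side"):
    p=r.grab_frame(c);save(p,c+"1.png");print(c,p["xyz"],p["attitude"])
    for n in Z:
        for q in r.tip_of(p,n): print(n,np.array(q["point"]),round(q["confidence"],2),onz(p,q["point"],Z[n]))
E
```

```text
pics
{'clock': 0.0, 'joint_pos': array([-1.3,  0.4,  0. ,  1.6, -0. ,  1.1, -0.1]), 'joint_velocities': array([ 0.,  0., -0.,  0.,  0.,  0.,  0.]), 'joint_efforts': array([  0. , -66.8,   1. , -31.4,  -0.1,   0. ,   0. ]), 'position': array([220. , 584.5, 226. ]), 'ee_rot': array([-0.6, -3.1,  0. ]), 'contact_force': array([-0.2,  0.8, -1.3]), 'moment': array([-0.1,  0. , -0. ]), 'grasp_force': 0.0, 'finger_gap': 91.70770743712401} 18.8
top [ 432.9   17.3 1362. ] [-2.2  2.2 -0.1]
tumbler_mid [365.3 230.3] 0.56 [ 519.9 -110.8   67. ]
jammed_well [403.4 335.6] 0.7 [ 245.9 -219.6   15. ]
jammed_well [361.4 229.4] 0.65 [ 525.6 -105.5   15. ]
holder_well [265.8 240.8] 0.93 [491.7 149.7   6. ]
teacup [155.2 232.9] 0.81 [508.8 447.4   0. ]
mic [341.2 134.2] 0.77 [785.8 -49.1   0. ]
tray [418.2 344.8] 0.94 [ 219.9 -262.     0. ]
tray [378.3 240.5] 0.68 [ 497.3 -152.9    0. ]
side [  288.9 -1162.4  1005.4] [-2.2  0.2 -0.1]
tumbler_mid [336.6 261.3] 0.77 [ 516.3 -122.4   67. ]
jammed_well [335.8 273.3] 0.88 [ 518.9 -107.7   15. ]
jammed_well [227.5 319.4] 0.57 [ 253.4 -220.5   15. ]
holder_well [308.8 216.3] 0.56 [490.  139.5   6. ]
tumbler [337.6 275. ] 0.84 [ 522.1 -114.3   15. ]
bowl [334.5 415.9] 0.56 [ 445.1 -491.6   -0. ]
teacup [301.8 156.2] 0.95 [516.3 461.4  -0. ]
teacup [333.7 275.9] 0.18 [ 515.6 -100.2    0. ]
mic [437.  253.3] 0.89 [794.4 -55.4   0. ]
tray [215.3 336.4] 0.68 [ 224.4 -252.8    0. ]
tray [330.  287.7] 0.56 [ 499.3 -139.7    0. ]
```

View pics/top1.png

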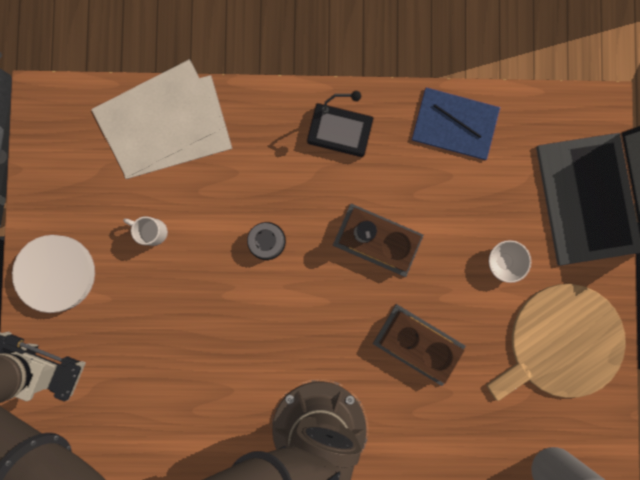

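View pics/side1.png

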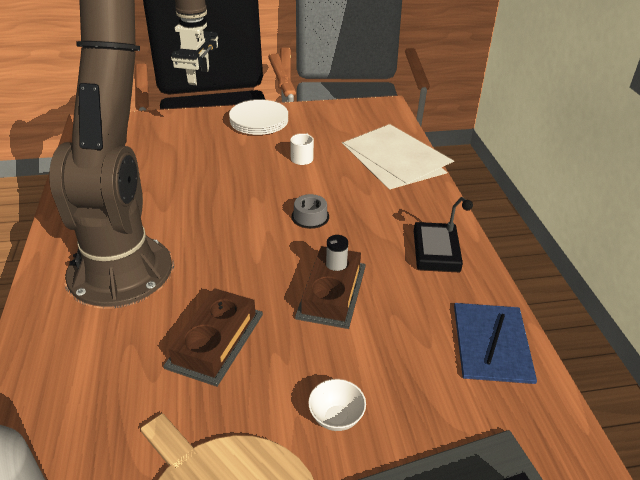

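Top view: the tray candidates are one at (378,240), with the tumbler's lid at (365,231), and an empty one at (418,345). Larger y is left, so the first (y≈-150) is the leftmost and is my choice. The holder is at (266,240), teacup at (150,231), bowl at (510,261) and mic at (341,130).

```bash
python3 - <<'E'
from h import *
np.set_printoptions(precision=1,suppress=True)
p=r.grab_frame("top"); s=r.grab_frame("side")
a=cv2.resize(p["frame"][190:290,220:440],None,fx=3.5,fy=3.5,interpolation=cv2.INTER_CUBIC)
b=cv2.resize(s["frame"][185:335,280:380],None,fx=1.6,fy=1.6)
c=np.zeros((a.shape[0]+b.shape[0],a.shape[1],3),np.uint8);c[:a.shape[0]]=a;c[a.shape[0]:,:b.shape[1]]=b
cv2.imwrite("pics/crop1.png",c[:600,:,::-1])
for n in("tumbler_mid","tumbler","jammed_well","holder_well","tray"):
    for q,nm in((p,"t"),(s,"s")):
        print(n,nm,[ (np.array(d["box"]),round(d["confidence"],2)) for d in r.look_for(q,n)])
print(tri([(p,(365.3,230.3)),(s,(336.6,261.3))]),tri([(p,(265.8,240.8)),(s,(308.8,216.3))]))
o=r.get_obs(); M=rot(o["ee_rot"]); print(M); t=np.array([520,-113,230])
print("shift",M.T@(t-o["position"]))
E
```

```text
tumbler_mid t [(array([352.9, 220.2,  25.5,  22.2]), 0.83)]
tumbler_mid s [(array([326. , 238.2,  24. ,  33.7]), 0.81), (array([292.5, 193.4,  32.4,  35.9]), 0.52)]
tumbler t [(array([355.2, 221.1,  24.4,  22. ]), 0.63)]
tumbler s [(array([325.5, 234.8,  21.9,  38.6]), 0.86)]
jammed_well t [(array([379.7, 310.3,  82.8,  73. ]), 0.67), (array([339.3, 208.7,  83. ,  60.4]), 0.58)]
jammed_well s [(array([303.3, 244.8,  56.4,  75.6]), 0.68), (array([171.3, 285.4,  82.8,  90.3]), 0.6), (array([291.2, 131. ,  26.1,  34.4]), 0.38)]
holder_well t [(array([246.8, 221.9,  37.6,  37.4]), 0.8)]
holder_well s [(array([288.3, 193.1,  39.8,  34.4]), 0.8)]
tray t [(array([336.3, 203.6,  86.2,  70.4]), 0.78), (array([371.2, 307.4,  95.8,  79. ]), 0.76), (array([491.3, 240.4,  43.6,  41.1]), 0.28)]
tray s [(array([294.7, 246.9,  70.4,  81.2]), 0.67), (array([163.6, 288.2,  99.5,  96.3]), 0.58)]
[ 519.6 -111.7   57.3] [491.9 150.5  -2.5]
[[-0.9  0.4  0. ]
 [ 0.4  0.9  0. ]
 [-0.   0.  -1. ]]
shift [-526.5 -547.6   -3.3]
```

View pics/crop1.png

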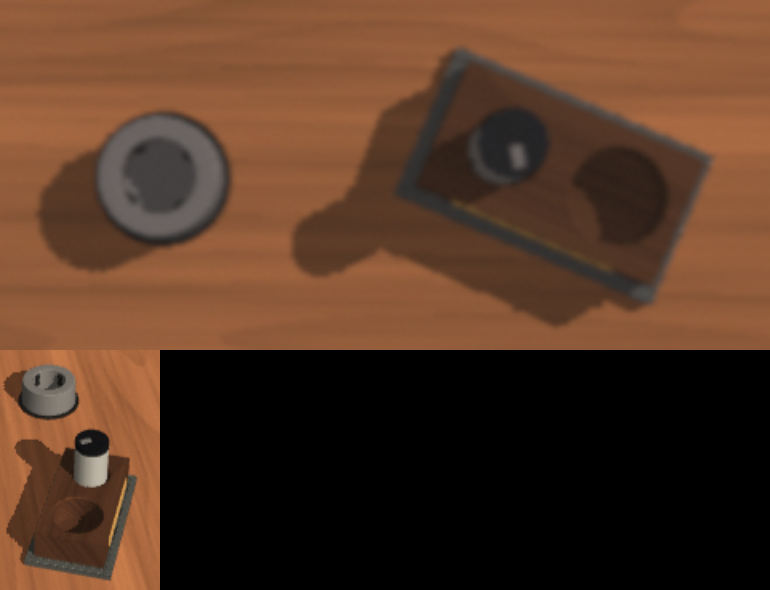

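The crop shows the lidded tumbler in the far-left well of the upper tray, lid at crop (509,144), which is image (365,231). The holder is at crop (163,178), which is image (267,241). I'll move above the tumbler.

```bash
python3 -m inch '[[0,[-526,-547,-4],[0,0,80]],[0,[-526,-547,-4],[0,0,80]],[0,[-526,-547,-4],[0,0,80]],[0,[-526,-547,-4],[0,0,80]],[0,[-526,-547,-4],[0,0,80]],[0,[-526,-547,-4],[0,0,80]],[0,[-526,-547,-4],[0,0,80]],[0,[-526,-547,-4],[0,0,80]]]' 60
cat > g.py <<'E'
from h import *
import sys
np.set_printoptions(precision=2,suppress=True)
def go(t):
    o=r.get_obs(); M=rot(o["ee_rot"]); print("pos",o["position"],"j",o["joint_pos"],"F",o["contact_force"],"gap",o["finger_gap"],o["grasp_force"],"t",o["clock"])
    print("tilt",M[:,2],"yaw y-axis deg",np.degrees(np.arctan2(M[1,1],M[0,1])),"shift",M.T@(np.array(t)-o["position"]))
if __name__=="__main__": go([float(x) for x in sys.argv[1:4]])
E
python3 g.py 520 -113 230
```

```text
clock: 2.17
position: [352.1, 276.9, 228.7]
ee_rot: [-1.982, -2.437, -0.001]
contact_force: [0.6, 0.0, 0.7]
finger_gap: 91.8
grasp_force: 0.0
pos [352.1  276.89 228.75] j [-1.07  0.14  0.32  2.   -0.05  1.01 -0.52] F [0.64 0.01 0.69] gap 91.80816180556468 0.0 t 2.1667
tilt [ 0.  0. -1.] yaw y-axis deg 11.737262521433196 shift [-415.89   85.07   -1.54]
```

```bash
python3 -m inch '[[0,[-416,85,-2],[0,0,23]],[0,[-416,85,-2],[0,0,23]],[0,[-416,85,-2],[0,0,23]],[0,[-416,85,-2],[0,0,23]],[0,[-416,85,-2],[0,0,23]],[0,[-416,85,-2],[0,0,23]],[0,[-416,85,-2],[0,0,23]],[0,[-416,85,-2],[0,0,23]]]'
python3 g.py 520 -113 230
```

```text
clock: 2.83
position: [485.8, -28.5, 230.4]
ee_rot: [2.422, 2.001, 0.002]
contact_force: [0.3, 1.0, -0.5]
finger_gap: 91.7
grasp_force: 0.0
pos [485.83 -28.53 230.44] j [-0.57  0.22  0.63  1.93 -0.15  1.04 -0.06] F [ 0.35  0.99 -0.5 ] gap 91.746161296598 0.0 t 2.8333
tilt [ 0.  0. -1.] yaw y-axis deg -10.882414447610572 shift [-76.5   49.51   0.43]
```

```bash
python3 -m inch '[[0,[-76,50,0],[0,0,0]],[0,[-76,50,0],[0,0,0]],[0,[-76,50,0],[0,0,0]],[0,[-76,50,0],[0,0,0]],[0,[-76,50,0],[0,0,0]]]'
python3 - <<'E'
from g import *
p=r.grab_frame("wrist");t=r.grab_frame("top");save(p,"w1.png")
for n in("tumbler_mid","tray"):
    print(n,[(np.array(d["point"]),d["confidence"]) for d in r.tip_of(p,n)],[(np.array(d["box"]),d["confidence"]) for d in r.look_for(p,n)])
print(p["xyz"],p["attitude"]); 
print("lid from top",onz(t,(365.4,231.1),120),"holder",onz(t,(266.6,240.9),46),"projected lid",proj(p,[520,-113,120]))
go([520,-113,76])
E
```

```text
clock: 3.25
position: [519.8, -110.8, 229.8]
ee_rot: [-2.424, -1.998, 0.001]
contact_force: [0.3, -0.0, 0.2]
finger_gap: 92.2
grasp_force: 0.0
tumbler_mid [] [(array([282.6, 191.3,  64.8,  74.9]), 0.79)]
tray [] [(array([241.1, 141.7, 146.4, 219. ]), 0.91)]
[531.33 -46.2  388.7 ] [ 2.88 -0.28 -0.04]
lid from top [ 514.34 -105.86  120.  ] holder [489.75 143.68  46.  ] projected lid [np.float64(321.25311600424413), np.float64(240.52059057453062)]
pos [ 519.97 -109.34  230.16] j [-0.4   0.31  0.66  1.83 -0.21  1.07  0.15] F [-0.76 -0.46 -0.35] gap 91.71179131995862 0.0 t 3.55
tilt [ 0.  0. -1.] yaw y-axis deg -10.796460237015388 shift [ -3.7    0.71 154.15]
```

View pics/w1.png

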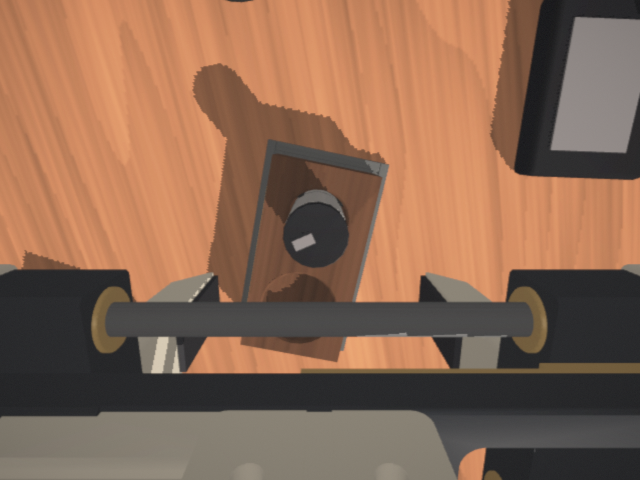

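The wrist view shows the lid as a circle centred at about (316,234), radius 32, with the carrier beneath. Next I back-project it.

```bash
python3 - <<'E'
from g import *
f=cv2.imread("pics/w1.png",0)
m=(f<60).astype(np.uint8)*255; m[:170]=0;m[275:]=0;m[:,:270]=0;m[:,365:]=0
m=cv2.morphologyEx(m,cv2.MORPH_OPEN,np.ones((15,15)))
cs=max(cv2.findContours(m,0,2)[0],key=cv2.contourArea);c=cv2.minEnclosingCircle(cs);print(c)
p=r.grab_frame("wrist")
for uv in(c[0],(316,234)): X=onz(p,uv,120);print(X)
go([X[0],X[1],76])
E
```

```text
((315.75927734375, 234.067626953125), 32.94344711303711)
[ 517.09 -105.89  120.  ]
[ 517.27 -105.87  120.  ]
pos [ 519.98 -109.63  230.17] j [-0.4   0.31  0.66  1.83 -0.21  1.07  0.15] F [-0.23 -0.   -0.23] gap 91.98967526039415 0.0 t 3.6
tilt [ 0.  0. -1.] yaw y-axis deg -10.813896217892253 shift [  3.1   -3.38 154.17]
```

```bash
python3 -m inch '[[0,[3,-4,40],[0,0,0]],[0,[3,-4,80],[0,0,0]],[0,[3,-4,110],[0,0,0]],[0,[3,-4,135],[0,0,0]],[0,[3,-4,150],[0,0,0]],[0,[3,-4,154],[0,0,0]],[0,[3,-4,154],[0,0,0]],[0,[3,-4,154],[0,0,0]]]'
python3 - <<'E'
from g import *
p=r.grab_frame("wrist");save(p,"w2.png");go([516.5,-106,76])
E
```

```text
clock: 4.27
position: [517.2, -107.0, 76.8]
ee_rot: [2.422, 2.0, 0.001]
contact_force: [-0.1, 0.1, 0.1]
finger_gap: 92.1
grasp_force: 0.0
pos [ 517.54 -107.08   77.21] j [-0.29  0.5   0.55  2.01 -0.38  0.73  0.3 ] F [0.47 0.85 0.66] gap 91.53153542398404 0.0 t 4.3167
tilt [ 0. -0. -1.] yaw y-axis deg -10.902983275745418 shift [ 0.86 -1.23  1.2 ]
```

View pics/w2.png

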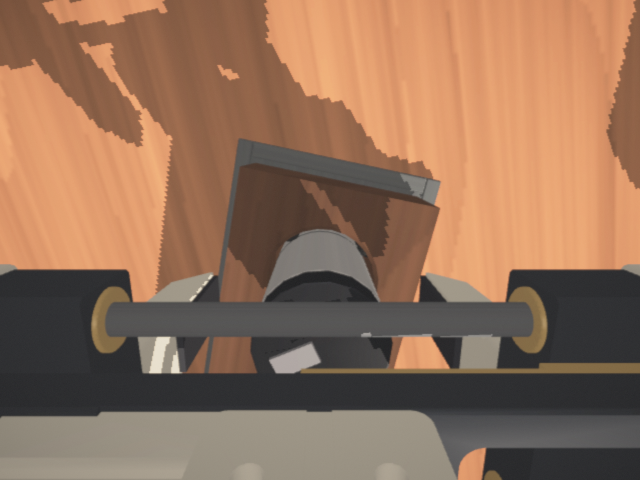

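The tumbler is centred between the fingers (column 320). Closing.

```bash
python3 -m inch '[[255,[1,-1,0],[0,0,0]],[255,[1,-1,0],[0,0,0]],[255,[1,-1,0],[0,0,0]],[255,[1,-1,0],[0,0,0]],[255,[1,-1,0],[0,0,0]],[255,[1,-1,0],[0,0,0]],[255,[1,-1,0],[0,0,0]],[255,[1,-1,0],[0,0,0]]]' 60
python3 g.py 516.5 -106 76
```

```text
clock: 4.98
position: [517.4, -106.2, 76.5]
ee_rot: [2.421, 1.999, 0.003]
contact_force: [4.6, -1.0, 0.1]
finger_gap: 49.3
grasp_force: 60.0
pos [ 517.4  -106.17   76.5 ] j [-0.3   0.5   0.55  2.01 -0.38  0.73  0.3 ] F [ 4.63 -0.98  0.06] gap 49.26272282148193 59.97333526611328 t 4.9833
tilt [ 0. -0. -1.] yaw y-axis deg -10.914563093564567 shift [-0.   -0.92  0.5 ]
```

```bash
python3 -m inch '[[255,[0,1,0],[0,0,6]],[255,[0,1,0],[0,0,12]],[255,[0,1,-0.5],[0,0,18]],[255,[0,1,-1],[0,0,24]],[255,[0,1,-1.5],[0,0,30]],[255,[0,1,-2],[0,0,36]],[255,[0,1,-2],[0,0,42]],[255,[0,1,-2],[0,0,44]]]' 60
python3 g.py 516.5 -106 76
```

```text
clock: 5.65
position: [518.1, -106.6, 78.2]
ee_rot: [2.996, 0.938, 0.002]
contact_force: [3.9, -2.5, -3.1]
finger_gap: 49.3
grasp_force: 60.0
pos [ 518.05 -106.62   78.22] j [-0.44  0.56  0.77  2.02 -0.55  0.78 -0.31] F [ 3.9  -2.52 -3.13] gap 49.29696558327504 59.97146397829056 t 5.65
tilt [ 0. -0. -1.] yaw y-axis deg -55.245092524219196 shift [-0.93 -1.4   2.22]
```

```bash
python3 -m inch '[[255,[0,0,0],[0,0,-5]],[255,[0,0,0],[0,0,-12]],[255,[0,0,-0.7],[0,0,-19]],[255,[0,0,-1.4],[0,0,-26]],[255,[0,0,-2.1],[0,0,-33]],[255,[0,0,-2.8],[0,0,-40]],[255,[0,0,-3.5],[0,0,-47]],[255,[0,0,-4.2],[0,0,-54]]]' 60
python3 - <<'E'
from g import *
go([516.5,-106,76]);print(r.get_obs()["moment"])
p=r.grab_frame("side");print([(np.array(d["point"]),d["confidence"]) for d in r.tip_of(p,"jammed_well")])
p=r.grab_frame("wrist");save(p,"w3.png")
E
```

```text
clock: 6.32
position: [516.0, -105.7, 81.4]
ee_rot: [-2.232, -2.208, 0.002]
contact_force: [1.9, -0.5, -11.1]
finger_gap: 49.3
grasp_force: 60.0
pos [ 516.02 -105.73   81.44] j [-0.27  0.49  0.5   2.   -0.34  0.74  0.43] F [  1.86  -0.48 -11.12] gap 49.3249750120621 59.953544586896896 t 6.3167
tilt [-0.  0. -1.] yaw y-axis deg -0.6130352319883342 shift [-0.26  0.5   5.44]
[-0.11 -0.36 -0.43]
[(array([337.6, 272.2]), 0.89), (array([227.7, 321.3]), 0.8), (array([337.2, 259.5]), 0.32)]
```

View pics/w3.png

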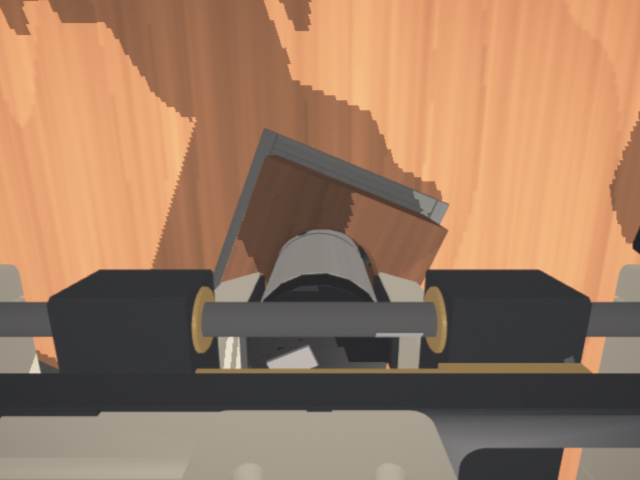

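The lid marker turned with the gripper, so there is no slip, and the carrier is still in its tray. Continuing, slightly gentler.

```bash
python3 -m inch '[[255,[0,0,0],[0,0,-7]],[255,[0,0,-0.6],[0,0,-14]],[255,[0,0,-1.2],[0,0,-21]],[255,[0,0,-1.8],[0,0,-28]],[255,[0,0,-2.4],[0,0,-35]],[255,[0,0,-3],[0,0,-42]],[255,[0,0,-3],[0,0,-49]],[255,[0,0,-3],[0,0,-51]]]' 60
python3 g.py 516.5 -106 76
```

```text
clock: 7.13
position: [515.9, -106.5, 84.8]
ee_rot: [-1.069, -2.952, 0.001]
contact_force: [-1.1, -1.8, -3.7]
finger_gap: 49.0
grasp_force: 60.0
pos [ 515.88 -106.53   84.83] j [-0.09  0.45  0.26  1.99 -0.17  0.73  1.14] F [-1.11 -1.77 -3.74] gap 49.04279642913867 59.963905066251755 t 7.1333
tilt [-0. -0. -1.] yaw y-axis deg 50.17665808020981 shift [-0.14  0.81  8.83]
```

```bash
python3 -m inch '[[255,[0,0,0],[0,0,5]],[255,[0,0,0],[0,0,12]],[255,[0,0,-0.6],[0,0,19]],[255,[0,0,-1.2],[0,0,26]],[255,[0,0,-1.8],[0,0,33]],[255,[0,0,-2.4],[0,0,40]],[255,[0,0,-3],[0,0,47]],[255,[0,0,-3.6],[0,0,54]]]' 60
python3 g.py 516.5 -106 76
```

```text
clock: 7.8
position: [516.4, -105.9, 88.2]
ee_rot: [-2.306, -2.132, 0.002]
contact_force: [3.1, -0.4, -10.2]
finger_gap: 49.8
grasp_force: 59.9
pos [ 516.4  -105.87   88.25] j [-0.28  0.48  0.52  2.   -0.34  0.75  0.37] F [  3.1   -0.39 -10.23] gap 49.777056490254814 59.94981452822685 t 7.8
tilt [-0. -0. -1.] yaw y-axis deg -4.491466588364621 shift [-0.12  0.12 12.25]
```

```bash
python3 -m inch '[[255,[0,0,0],[0,0,7]],[255,[0,0,-0.6],[0,0,14]],[255,[0,0,-1.2],[0,0,21]],[255,[0,0,-1.8],[0,0,28]],[255,[0,0,-2.4],[0,0,35]],[255,[0,0,-3],[0,0,42]],[255,[0,0,-3.6],[0,0,49]],[255,[0,0,-4.2],[0,0,56]]]' 60
python3 g.py 516.5 -106 76
```

```text
clock: 8.47
position: [518.2, -106.9, 93.3]
ee_rot: [3.035, 0.799, 0.003]
contact_force: [5.0, -5.3, -10.8]
finger_gap: 49.2
grasp_force: 60.0
pos [ 518.25 -106.87   93.33] j [-0.47  0.54  0.81  2.01 -0.54  0.81 -0.41] F [  5.    -5.3  -10.77] gap 49.16618014948429 59.95639756321907 t 8.4667
tilt [ 0. -0. -1.] yaw y-axis deg -60.50233739646153 shift [-1.12 -1.68 17.33]
```

```bash
python3 -m inch '[[255,[0,0,0],[0,0,7]],[255,[0,0,-0.6],[0,0,14]],[255,[0,0,-1.2],[0,0,21]],[255,[0,0,-1.8],[0,0,28]],[255,[0,0,-2.4],[0,0,35]],[255,[0,0,-3],[0,0,42]],[255,[0,0,-3],[0,0,49]],[255,[0,0,-3],[0,0,51]]]' 60
python3 - <<'E'
from g import *
p=r.grab_frame("side");go([516.5,-106,76])
cv2.imwrite("pics/s2.png",cv2.resize(p["frame"][200:340,230:400],None,fx=4,fy=4,interpolation=2)[:,:,::-1])
E
```

```text
clock: 9.13
position: [519.1, -108.5, 97.2]
ee_rot: [3.082, -0.589, 0.009]
contact_force: [4.5, -6.9, 0.4]
finger_gap: 49.4
grasp_force: 60.0
pos [ 519.21 -108.37   97.27] j [-0.61  0.65  1.06  2.01 -0.72  0.91 -1.1 ] F [ 5.53 -3.96  0.91] gap 49.29481556552376 59.975919127464294 t 9.1833
tilt [ 0. -0. -1.] yaw y-axis deg -111.57698840125552 shift [-3.52 -1.27 21.24]
```

View pics/s2.png

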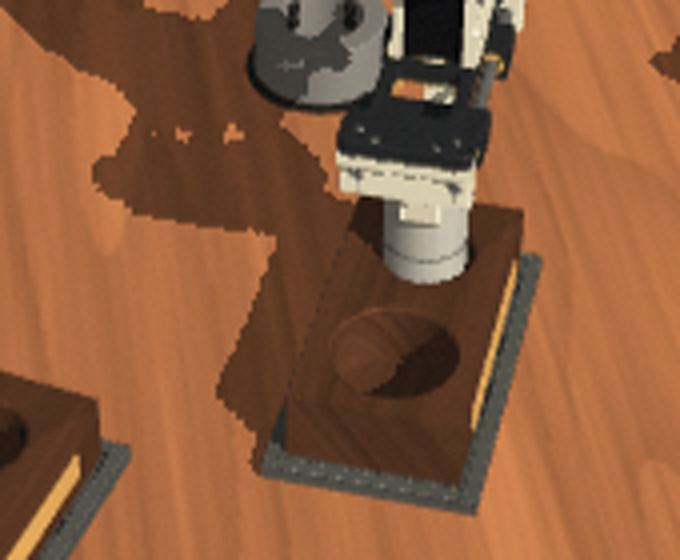

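The side crop shows the carrier still seated in its tray and the tumbler raised about 20 mm. Rotating back, with some lateral correction.

```bash
python3 -m inch '[[255,[0,0,0],[0,0,-5]],[255,[-0.5,-0.5,0],[0,0,-12]],[255,[-1,-1,-0.6],[0,0,-19]],[255,[-1,-1,-1.2],[0,0,-26]],[255,[-1,-1,-1.8],[0,0,-33]],[255,[-1,-1,-2.4],[0,0,-40]],[255,[-1,-1,-3],[0,0,-47]],[255,[-1,-1,-3.6],[0,0,-54]]]' 60
python3 g.py 516.5 -106 76
```

```text
clock: 9.85
position: [519.2, -106.2, 101.0]
ee_rot: [3.007, 0.894, 0.008]
contact_force: [5.6, -2.3, -1.5]
finger_gap: 49.2
grasp_force: 60.0
pos [ 519.22 -106.18  101.02] j [-0.47  0.52  0.8   2.   -0.51  0.82 -0.37] F [ 5.64 -2.32 -1.48] gap 49.23736564780351 59.9732606112957 t 9.85
tilt [ 0.01 -0.   -1.  ] yaw y-axis deg -56.89090930008683 shift [-2.27 -1.77 25.  ]
```

```bash
python3 -m inch '[[255,[0,0,0],[0,0,-7]],[255,[0,0,-0.6],[0,0,-14]],[255,[0,0,-1.2],[0,0,-21]],[255,[0,0,-1.8],[0,0,-28]],[255,[0,0,-2.4],[0,0,-35]],[255,[0,0,-3],[0,0,-42]],[255,[0,0,-3.6],[0,0,-49]],[255,[0,0,-4.2],[0,0,-56]]]' 60
python3 g.py 516.5 -106 76
```

```text
clock: 10.52
position: [516.5, -104.9, 104.0]
ee_rot: [2.238, 2.204, 0.0]
contact_force: [1.1, -1.3, -2.8]
finger_gap: 49.4
grasp_force: 60.0
pos [ 516.45 -104.89  104.05] j [-0.29  0.45  0.53  1.99 -0.32  0.78  0.4 ] F [ 1.12 -1.28 -2.79] gap 49.43113833535591 59.96471777558327 t 10.5167
tilt [ 0. -0. -1.] yaw y-axis deg -0.8596410501315617 shift [-1.1   0.05 28.05]
```

```bash
python3 -m inch '[[255,[0,0,-0.6],[0,0,-6]],[255,[0,0,-1.4],[0,0,-12]],[255,[0,0,-2.2],[0,0,-18]],[255,[0,0,-3],[0,0,-20]],[255,[0,0,-5],[0,0,-20]],[255,[0,0,-8],[0,0,-20]],[255,[0,0,-11],[0,0,-20]],[255,[0,0,-14],[0,0,-20]]]' 60
python3 g.py 490 146 140
```

```text
clock: 11.18
position: [516.2, -104.7, 118.2]
ee_rot: [-1.825, -2.557, 0.0]
contact_force: [0.6, -1.0, -2.8]
finger_gap: 49.5
grasp_force: 60.0
pos [ 516.24 -104.7   118.15] j [-0.23  0.42  0.44  1.97 -0.24  0.81  0.68] F [ 0.59 -1.01 -2.78] gap 49.45176734339587 59.9690879881382 t 11.1833
tilt [-0.  0. -1.] yaw y-axis deg 18.95090341203244 shift [245.63  56.6  -21.84]
```

```bash
python3 -m inch '[[255,[0,0,-5],[0,0,0]],[255,[0,0,-12],[0,0,0]],[255,[0,0,-22],[0,0,0]],[255,[0,0,-35],[0,0,0]],[255,[0,0,-50],[0,0,0]],[255,[0,0,-60],[0,0,0]],[255,[0,0,-65],[0,0,0]],[255,[0,0,-65],[0,0,0]]]' 60
python3 - <<'E'
from g import *
p=r.grab_frame("top");s=r.grab_frame("side")
a=np.hstack([cv2.resize(q["frame"][y:y+150,x:x+100],(400,600)) for q,x,y in((p,320,170),(s,280,180))])
cv2.imwrite("pics/c4.png",a[:,:,::-1])
print([(d["point"],d["confidence"]) for q in(p,s) for d in r.tip_of(q,"holder_well")])
go([490,146,180])
E
```

```text
clock: 11.85
position: [517.1, -104.8, 184.3]
ee_rot: [1.821, 2.557, 0.002]
contact_force: [1.3, -0.8, -2.4]
finger_gap: 49.3
grasp_force: 60.0
[([264.4, 240.6], 0.93), ([308.1, 217.0], 0.57)]
pos [ 515.78 -104.57  182.17] j [-0.27  0.33  0.47  1.9  -0.19  0.95  0.63] F [-0.41  0.26 -1.41] gap 49.264717359195075 59.96894359588623 t 12.05
tilt [-0.  0. -1.] yaw y-axis deg 19.08867405824908 shift [245.23  57.58   2.23]
```

View pics/c4.png

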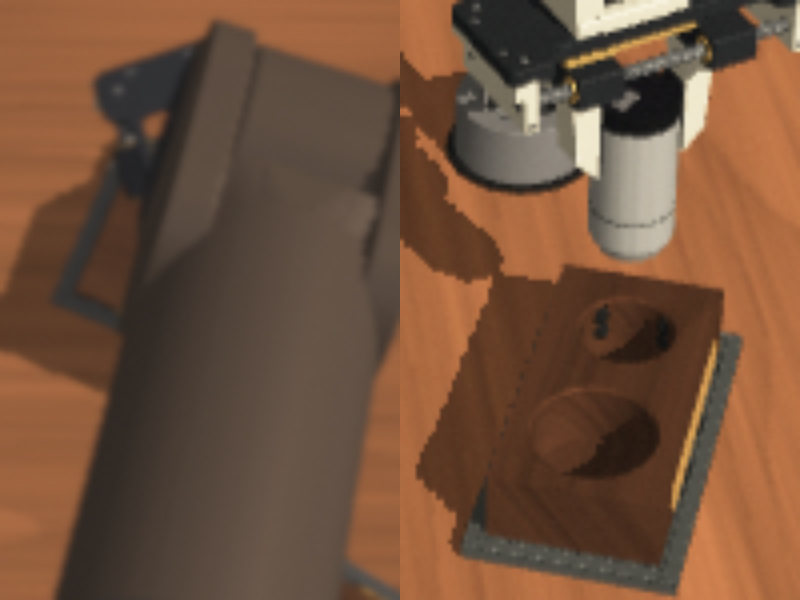

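The tumbler is clear, with the carrier standing in its tray and its well empty. Next I move short of the holder so the wrist camera can locate it.

```bash
python3 -m inch '[[255,[30,10,0],[0,0,5]],[255,[65,25,0],[0,0,10]],[255,[100,40,0],[0,0,15]],[255,[130,50,0],[0,0,20]],[255,[150,57,0],[0,0,20]],[255,[150,57,0],[0,0,20]],[255,[150,57,0],[0,0,20]]]' 60
python3 - <<'E'
from g import *
p=r.grab_frame("wrist");save(p,"w5.png")
print([(d["point"],d["confidence"],onz(p,d["point"],6)) for d in r.tip_of(p,"holder_well")],[(d["box"],d["confidence"]) for d in r.look_for(p,"holder_well")])
go([490,146,180]); print(proj(p,[490,145,46]))
E
```

```text
clock: 12.63
position: [520.6, 57.1, 182.0]
ee_rot: [-2.235, -2.207, 0.002]
contact_force: [0.8, -0.3, -3.0]
finger_gap: 49.1
grasp_force: 60.0
[([286.7, 120.4], 0.71, array([492.42, 146.23,   6.  ]))] [([224.4, 50.3, 125.5, 130.5], 0.8)]
pos [520.94  54.17 182.6 ] j [-0.6   0.33  0.51  1.91 -0.2   0.95 -0.01] F [ 0.07 -0.39 -2.71] gap 49.13980814885828 59.96833115816116 t 12.7833
tilt [-0. -0. -1.] yaw y-axis deg -1.0131775775064085 shift [ 91.27 -32.55   2.55]
[np.float64(279.0607601832677), np.float64(118.36672156926235)]
```

View pics/w5.png

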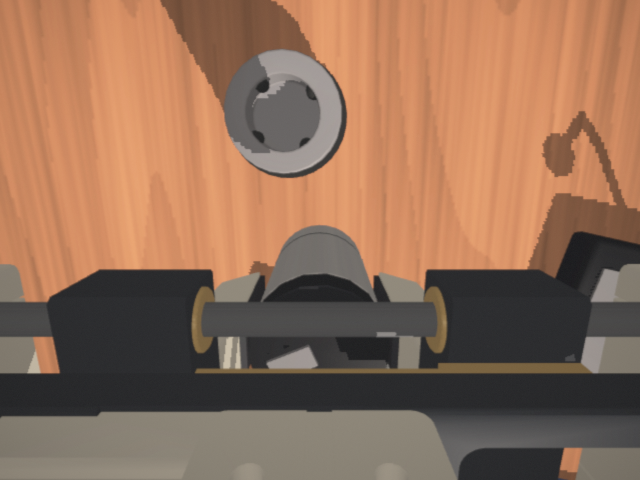

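The holder's top face spans columns 225–340 and rows 50–174, so its centre is about (283,112). The well mouth is concentric.

```bash
python3 - <<'E'
from g import *
p=r.grab_frame("wrist")
f=cv2.cvtColor(p["frame"],cv2.COLOR_RGB2HSV)
m=((f[:,:,1]<40)&(f[:,:,2]>45)).astype(np.uint8)*255; m[185:]=0;m[:,:210]=0;m[:,360:]=0
m=cv2.morphologyEx(m,cv2.MORPH_OPEN,np.ones((3,3)))
c=max(cv2.findContours(m,0,2)[0],key=cv2.contourArea);e=cv2.fitEllipse(cv2.convexHull(c));print(e)
for uv in(e[0],(283,112)):
    X=onz(p,uv,46);print(X);go([X[0],X[1],130])
for dr in (28,47): # predicted outlines for check
    q=np.array([proj(p,[X[0]+dr*np.cos(a),X[1]+dr*np.sin(a),46]) for a in np.linspace(0,6.28,60)]);print(dr,q.min(0),q.max(0))
E
```

```text
((283.3722229003906, 109.05011749267578), (118.488037109375, 129.63623046875), 155.248779296875)
[494.43 148.88  46.  ]
pos [521.01  54.09 182.68] j [-0.6   0.33  0.51  1.91 -0.2   0.95 -0.01] F [-0.42 -0.02 -2.69] gap 49.40054175141792 59.96837541460991 t 12.8333
tilt [-0. -0. -1.] yaw y-axis deg -1.039566025339079 shift [ 94.33 -28.28  52.64]
[494.06 146.76  46.  ]
pos [521.01  54.09 182.68] j [-0.6   0.33  0.51  1.91 -0.2   0.95 -0.01] F [-0.42 -0.02 -2.69] gap 49.40054175141792 59.96837541460991 t 12.8333
tilt [-0. -0. -1.] yaw y-axis deg -1.039566025339079 shift [ 92.2  -28.61  52.64]
28 [246.18  72.24] [319.78 149.89]
47 [221.15  44.1 ] [344.76 174.58]
```

```bash
python3 -m inch '[[255,[25,-8,0],[0,0,0]],[255,[55,-18,0],[0,0,0]],[255,[80,-26,10],[0,0,0]],[255,[92,-29,30],[0,0,0]],[255,[92,-29,48],[0,0,0]],[255,[92,-29,56],[0,0,0]],[255,[92,-29,56],[0,0,0]],[255,[92,-29,56],[0,0,0]]]' 60
python3 - <<'E'
from g import *
s=r.grab_frame("side");w=r.grab_frame("wrist")
a=np.hstack([cv2.resize(s["frame"][140:240,260:360],(400,400),interpolation=2),cv2.resize(w["frame"][130:400,185:455],(400,400))])
cv2.imwrite("pics/c6.png",a[:,:,::-1]);go([493.2,145.8,124])
E
```

```text
clock: 13.5
position: [493.9, 146.6, 127.1]
ee_rot: [2.241, 2.201, -0.001]
contact_force: [0.3, -0.6, -2.3]
finger_gap: 49.0
grasp_force: 60.0
pos [494.59 147.17 127.83] j [-0.74  0.39  0.46  1.99 -0.23  0.82 -0.17] F [ 0.42  0.08 -1.82] gap 49.53182871941552 59.96866017580032 t 13.6
tilt [ 0.  0. -1.] yaw y-axis deg -1.0299481692627381 shift [-1.4  -1.37  3.82]
```

View pics/c6.png

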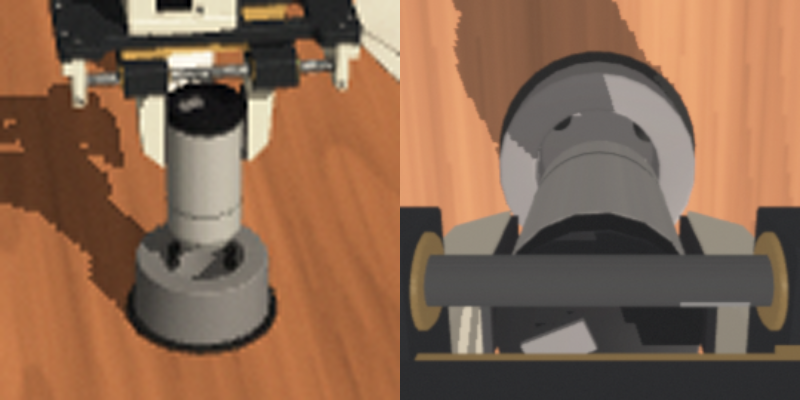

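In the wrist half of the view, the tumbler and the holder mouth share column ~597, so they are aligned. Lowering into the mouth.

```bash
python3 -m inch '[[255,[-1,-1,5],[0,0,0]],[255,[-1,-1,10],[0,0,0]],[255,[-1,-1,15],[0,0,0]],[255,[-1,-1,19],[0,0,0]],[255,[-1,-1,22],[0,0,0]],[255,[-1,-1,24],[0,0,0]],[255,[-1,-1,24],[0,0,0]]]' 60
python3 g.py 493.2 145.8 67.5
```

```text
clock: 14.18
position: [492.3, 147.0, 102.3]
ee_rot: [-2.239, -2.204, 0.001]
contact_force: [-0.1, 0.3, -3.4]
finger_gap: 49.5
grasp_force: 60.0
pos [492.29 147.04 102.33] j [-0.72  0.42  0.44  2.01 -0.26  0.76 -0.15] F [-0.09  0.25 -3.43] gap 49.514390256160894 59.96866554021835 t 14.1833
tilt [-0. -0. -1.] yaw y-axis deg -0.9111298553681114 shift [-1.21  0.96 34.83]
```

In the mouth without contact. Now I twist it down.

```bash
python3 -m inch '[[255,[0,0,0],[0,0,6]],[255,[0,0,0.6],[0,0,13]],[255,[0,0,1.4],[0,0,20]],[255,[0,0,2.2],[0,0,27]],[255,[0,0,3],[0,0,34]],[255,[0,0,3.8],[0,0,41]],[255,[0,0,4.6],[0,0,48]],[255,[0,0,5.2],[0,0,55]]]' 60
python3 g.py 493.2 145.8 67.5
```

```text
clock: 14.85
position: [493.5, 147.5, 98.1]
ee_rot: [3.006, 0.912, 0.003]
contact_force: [2.2, 0.3, -1.0]
finger_gap: 49.3
grasp_force: 60.0
pos [493.53 147.47  98.1 ] j [-0.91  0.48  0.7   2.03 -0.44  0.78 -0.92] F [ 2.17  0.34 -1.  ] gap 49.27576046437684 59.9619559943676 t 14.85
tilt [ 0.  0. -1.] yaw y-axis deg -56.24061286954441 shift [-1.27  1.19 30.6 ]
```

```bash
python3 -m inch '[[255,[0,0,0],[0,0,7]],[255,[0,0,0.7],[0,0,14]],[255,[0,0,1.4],[0,0,21]],[255,[0,0,2.1],[0,0,28]],[255,[0,0,2.8],[0,0,35]],[255,[0,0,3.5],[0,0,42]],[255,[0,0,3.9],[0,0,49]],[255,[0,0,3.9],[0,0,51]]]' 60
python3 g.py 493.2 145.8 67.5
```

```text
clock: 15.52
position: [494.0, 147.6, 94.2]
ee_rot: [-3.105, 0.472, -0.004]
contact_force: [3.7, -0.1, -1.2]
finger_gap: 49.4
grasp_force: 60.0
pos [494.   147.59  94.24] j [-1.06  0.57  0.95  2.04 -0.63  0.84 -1.61] F [ 3.7  -0.14 -1.2 ] gap 49.449360732609634 59.97051000595093 t 15.5167
tilt [ 0.  0. -1.] yaw y-axis deg -107.29499038067999 shift [-0.3   1.97 26.74]
```

```bash
python3 -m inch '[[255,[0,0,0],[0,0,-5]],[255,[0,0,0],[0,0,-12]],[255,[0,0,0.7],[0,0,-19]],[255,[0,0,1.4],[0,0,-26]],[255,[0,0,2.1],[0,0,-33]],[255,[0,0,2.8],[0,0,-40]],[255,[0,0,3.5],[0,0,-47]],[255,[0,0,4.2],[0,0,-54]]]' 60
python3 g.py 493.2 145.8 67.5
```

```text
clock: 16.18
position: [494.7, 149.3, 90.8]
ee_rot: [-2.973, -1.009, -0.008]
contact_force: [0.8, 6.1, 3.3]
finger_gap: 49.7
grasp_force: 60.0
pos [494.67 149.3   90.8 ] j [-0.88  0.49  0.67  2.03 -0.44  0.76 -0.86] F [0.82 6.13 3.34] gap 49.66841529491411 59.96745988726616 t 16.1833
tilt [ 0.  0. -1.] yaw y-axis deg -52.51264881748136 shift [-3.41  1.88 23.29]
```

```bash
python3 -m inch '[[255,[0,0,0.4],[0,0,-7]],[255,[0,0,1.1],[0,0,-14]],[255,[0,0,1.8],[0,0,-21]],[255,[0,0,2.5],[0,0,-28]],[255,[0,0,3.2],[0,0,-35]],[255,[0,0,3.9],[0,0,-42]],[255,[0,0,4.6],[0,0,-49]],[255,[0,0,5.3],[0,0,-56]]]' 60
python3 g.py 493.2 145.8 67.5
```

```text
clock: 16.85
position: [493.2, 149.1, 85.3]
ee_rot: [-2.153, -2.287, -0.005]
contact_force: [-2.4, 5.2, 4.9]
finger_gap: 49.2
grasp_force: 60.0
pos [493.16 149.1   85.28] j [-0.68  0.45  0.39  2.02 -0.25  0.72 -0.08] F [-2.36  5.17  4.85] gap 49.23168016007297 59.97024491429329 t 16.85
tilt [ 0.  0. -1.] yaw y-axis deg 3.457610211310148 shift [-3.35 -0.19 17.77]
```

```bash
python3 -m inch '[[255,[0,0,0.4],[0,0,-7]],[255,[0,0,1.1],[0,0,-14]],[255,[0,0,1.8],[0,0,-21]],[255,[0,0,2.5],[0,0,-28]],[255,[0,0,3.2],[0,0,-35]],[255,[0,0,3.9],[0,0,-42]],[255,[0,0,4.2],[0,0,-49]],[255,[0,0,4.2],[0,0,-52]]]' 60
python3 g.py 493.2 145.8 67.5
```

```text
clock: 17.52
position: [491.9, 148.2, 80.2]
ee_rot: [-0.931, -2.999, -0.001]
contact_force: [-3.0, 3.3, -1.3]
finger_gap: 49.5
grasp_force: 60.0
pos [491.89 148.17  80.2 ] j [-0.5   0.44  0.13  2.01 -0.09  0.7   0.66] F [-2.98  3.29 -1.28] gap 49.49595970844321 59.96887877583504 t 17.5167
tilt [-0.  0. -1.] yaw y-axis deg 55.5125962152435 shift [-2.44 -1.22 12.69]
```

```bash
python3 -m inch '[[255,[0,0,0],[0,0,5]],[255,[0,0,0],[0,0,12]],[255,[0,0,0.7],[0,0,19]],[255,[0,0,1.4],[0,0,26]],[255,[0,0,2.1],[0,0,33]],[255,[0,0,2.8],[0,0,40]],[255,[0,0,3.5],[0,0,47]],[255,[0,0,4.2],[0,0,54]]]' 60
python3 g.py 493.2 145.8 67.5
```

```text
clock: 18.18
position: [493.8, 149.6, 76.9]
ee_rot: [-2.204, -2.238, -0.006]
contact_force: [0.1, 6.3, 4.4]
finger_gap: 49.3
grasp_force: 60.0
pos [493.81 149.57  76.93] j [-0.69  0.46  0.39  2.03 -0.27  0.7  -0.11] F [0.11 6.34 4.43] gap 49.33685330342512 59.96918544173241 t 18.1833
tilt [ 0.  0. -1.] yaw y-axis deg 0.8740687138023532 shift [-3.79 -0.69  9.41]
```

```bash
python3 -m inch '[[255,[0,0,0.6],[0,0,7]],[255,[0,0,1.3],[0,0,14]],[255,[0,0,2],[0,0,21]],[255,[0,0,2.7],[0,0,28]],[255,[0,0,3.4],[0,0,35]],[255,[0,0,4.1],[0,0,42]],[255,[0,0,4.8],[0,0,49]],[255,[0,0,5.4],[0,0,56]]]' 60
python3 g.py 493.2 145.8 67.5
```

```text
clock: 18.85
position: [495.2, 148.5, 71.8]
ee_rot: [-2.997, -0.94, -0.008]
contact_force: [3.4, 1.5, 3.1]
finger_gap: 49.5
grasp_force: 60.0
pos [495.19 148.52  71.79] j [-0.88  0.52  0.67  2.05 -0.48  0.72 -0.87] F [3.41 1.47 3.09] gap 49.49437027147381 59.96637225151062 t 18.85
tilt [ 0.01  0.   -1.  ] yaw y-axis deg -55.163649139788596 shift [-3.21  1.09  4.27]
```

```bash
python3 -m inch '[[255,[0,0,0.6],[0,0,7]],[255,[0,0,1.3],[0,0,14]],[255,[0,0,2],[0,0,21]],[255,[0,0,2.6],[0,0,28]],[255,[0,0,3.2],[0,0,35]],[255,[0,0,3.8],[0,0,42]],[255,[0,0,4.2],[0,0,49]],[255,[0,0,4.2],[0,0,51]]]' 60
python3 g.py 493.2 145.8 67.5
```

```text
clock: 19.52
position: [495.0, 147.5, 67.4]
ee_rot: [-3.109, 0.445, -0.007]
contact_force: [2.1, -0.5, 6.0]
finger_gap: 49.1
grasp_force: 60.0
pos [495.05 147.54  67.43] j [-1.02  0.61  0.91  2.06 -0.69  0.8  -1.54] F [ 2.1  -0.55  6.01] gap 49.079570619142046 59.97767776250839 t 19.5167
tilt [ 0.  0. -1.] yaw y-axis deg -106.29252787280832 shift [-1.28  2.19 -0.08]
```

```bash
python3 -m inch '[[255,[0,0,0],[0,0,-5]],[255,[0,0,0.3],[0,0,-12]],[255,[0,0,0.8],[0,0,-19]],[255,[0,0,1.3],[0,0,-26]],[255,[0,0,1.8],[0,0,-33]],[255,[0,0,2.2],[0,0,-40]],[255,[0,0,2.6],[0,0,-47]],[255,[0,0,2.6],[0,0,-50]]]' 60
python3 g.py 493.2 145.8 67.5
```

```text
clock: 20.18
position: [496.5, 149.3, 67.3]
ee_rot: [-2.997, -0.929, -0.013]
contact_force: [-1.9, 3.4, 35.4]
finger_gap: 49.2
grasp_force: 60.0
pos [496.53 149.29  67.27] j [-0.87  0.53  0.66  2.05 -0.49  0.71 -0.86] F [-1.87  3.41 35.35] gap 49.21522234104039 60.00076040625572 t 20.1833
tilt [ 0.01  0.01 -1.  ] yaw y-axis deg -55.56197762404069 shift [-4.72  1.   -0.28]
```

Bottomed out: z holds at 67.3 under 35 N of push. Relaxing, opening and retreating.

```bash
python3 -m inch '[[255,[0,0,-1],[0,0,0]],[255,[0,0,-1.8],[0,0,0]],[255,[0,0,-1.8],[0,0,0]],[180,[0,0,-1.8],[0,0,0]],[0,[0,0,-1.8],[0,0,0]],[0,[0,0,-1.8],[0,0,0]],[0,[0,0,-1.8],[0,0,0]],[0,[0,0,-1.8],[0,0,0]]]' 60
python3 -m inch '[[0,[0,0,-1.8],[0,0,0]],[0,[0,0,-1.8],[0,0,0]],[0,[0,0,-10],[0,0,0]],[0,[0,0,-30],[0,0,0]],[0,[0,0,-60],[0,0,0]],[0,[0,0,-95],[0,0,0]],[0,[0,0,-130],[0,0,0]],[0,[0,0,-150],[0,0,0]]]'
python3 -m inch '[[0,[-70,0,0],[0,0,0]],[0,[-70,0,0],[0,0,0]],[0,[-70,0,0],[0,0,0]],[0,[-70,0,0],[0,0,0]],[0,[-70,0,0],[0,0,0]]]'
python3 - <<'E'
from g import *
go([0,0,0]);s=r.grab_frame("side");t=r.grab_frame("wrist")
b=cv2.resize(s["frame"][170:330,240:390],(560,600),interpolation=2)
cv2.imwrite("pics/c7.png",np.hstack([b,cv2.resize(t["frame"],(240,180)).repeat(1,0) if 0 else np.vstack([cv2.resize(t["frame"],(240,180)),np.zeros((420,240,3),np.uint8)])])[:,:,::-1])
bx=[(np.array(d["box"]),round(d["confidence"],2)) for d in r.look_for(s,"tumbler")];print(bx)
for z in(111,114,118): print(z,proj(s,[494.5,147.5,z]))
E
```

```text
clock: 20.85
position: [492.2, 146.9, 65.3]
ee_rot: [3.004, 0.92, -0.001]
contact_force: [-0.7, 0.5, -0.2]
finger_gap: 71.1
grasp_force: 0.0
clock: 21.52
position: [493.7, 146.6, 219.3]
ee_rot: [-3.004, -0.919, -0.005]
contact_force: [0.5, 0.2, 0.6]
finger_gap: 92.1
grasp_force: 0.0
clock: 21.93
position: [435.0, 108.3, 216.0]
ee_rot: [-3.003, -0.921, -0.002]
contact_force: [0.9, -0.7, 0.7]
finger_gap: 91.9
grasp_force: 0.0
pos [434.95 108.31 216.04] j [-1.1   0.18  0.87  2.05 -0.17  0.98 -1.12] F [ 0.86 -0.67  0.73] gap 91.94575761971056 0.0 t 21.9333
tilt [ 0.  0. -1.] yaw y-axis deg -55.90119011659378 shift [-421.2  -154.06  215.51]
[(array([301.2, 178.4,  17.8,  33. ]), 0.79), (array([293.6, 245.7,  72.2,  82.2]), 0.19)]
111 [np.float64(310.1923427029288), np.float64(182.69159684630938)]
114 [np.float64(310.19915325616245), np.float64(181.746636836171)]
118 [np.float64(310.2082590510986), np.float64(180.48321347246755)]
```

View pics/c7.png

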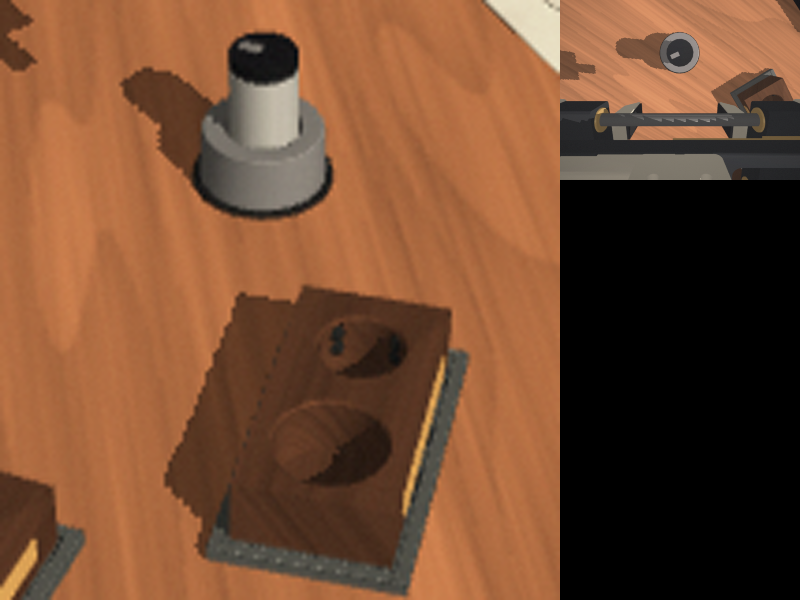

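The view shows the tumbler upright in the holder, lid at crop (263,57), which is image row 185. That is no higher than the 182.7 expected when fully home. The carrier is in its tray. Handing in.

```bash
python3 -c "
from plant import r
print(r.finish_job())"
```

```text
the job is handed in; nothing more can be done
None
```

The tumbler was twisted free without lifting the carrier from its tray, worked down to the bottom of the desk holder and released. The job was handed in at about 22 s on the robot's clock, and no verdict was returned.

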